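# Zero the orange gauge amplifier through its shuttered well

### The job

Zero the gauge amplifier that has the orange shutter rib: with the fingertips push its shutter fully open, reach down into the well and press the sunken green key all the way in and keep it in for a full second, then let the key come up and push the shutter fully closed again. Do not grip or lift anything, keep the amplifier where it stands, and leave the blue amplifier and the other things on the bench alone.

Things in the scene. Friction and masses are not known exactly. Their poses are not given: they have to be found in the camera images.
- orange_unit: grey box-shaped gauge amplifier standing loose on the bench (2 to 3 kg), 94 mm along its x, 160 mm along y, 55 mm high, orange band low on its front (-x) face. Origin: centre of its underside; z up; yaw within 0.4 rad. On top, at x -40 and +40 mm, guide rails 8 mm wide, 8 mm high and 148 mm long run along y (72 mm free between them, ends open). Two 16 mm sockets stick out 10 mm at the back
- orange_unit_well (a point): centre of the mouth of the orange unit's round straight-walled well (46 mm across), level with the housing's top, 55 mm above the bench and at x 0, y -35 mm of the unit; axes as the unit's. In it sits one green key, 28 mm across, its flat top 20 mm below this point when released, 26 mm when fully pressed. The shutter hides it when closed
- orange_unit_key (a joint): travel of the orange unit's green key: 0 released, 0.006 m fully pressed (straight down). Spring-loaded: about 1.2 N to start it, 5 N to hold it fully in; comes up by itself when let go
- orange_unit_shutter (a joint): position of the orange unit's shutter: 0 closed (over the well), 0.060 m fully open; it slides along the unit's +y to open, with about 1.5 N of friction, and stays where it is left. It starts closed or up to 12 mm open. From about 0.053 m on the well is wholly uncovered
- orange_unit_rib (a point): middle of the top edge of the orange rib on the shutter, 75 mm above the bench; moves with it, axes as the unit's. Rib: 54 mm along x, 8 mm thick along y, 17 mm high above the plate. Push its -y face to open, its +y face to close. The plate (70 x 60 x 3 mm, top 58 mm above the bench) reaches from 4 mm +y to 56 mm -y of this point. Closed, this point is 26 mm to the +y side of the well's centre
- blue_unit: a second amplifier, same in size and build but with a blue band and blue shutter rib; origin at the centre of its underside. To be left alone
- blue_unit_key (a joint): travel of the blue unit's key, 0 released, 0.006 m pressed
- blue_unit_shutter (a joint): position of the blue unit's shutter, 0 closed, 0.060 m open; it starts closed or up to 12 mm open
- brass_bush: brass bush standing in front of the orange unit, 26 mm across, 24 mm high; origin at the centre of its underside. Bystander
- battery_1: red and white battery standing in front of the blue unit, 15 mm across, 50 mm high; origin at the centre of its underside. Bystander
- pin_gauge_10: steel pin lying on the bench, 10 mm across, 55 mm long; origin at the centre of its underside. Bystander
- screwdriver_yellow: screwdriver with a yellow handle, lying toward the back, 144 mm long, 25 mm thick; origin at the centre of its underside. Bystander
- ring_gauge: steel ring lying flat, 48 mm across, 14 mm high; origin at the centre of its underside. Bystander
- v_block: steel V-block, 45 x 44 x 38 mm; origin at the centre of its underside. Bystander
- oil_bottle: white oil bottle with a red cap and thin spout, 45 mm across, 138 mm high, standing at the back; origin at the centre of its underside. Bystander

How it is judged (in metres and radians):
On the way, in this order (a step that is already met when the one before it is completed fails the run):
1. the orange unit's shutter is pushed open (value of joint orange_unit_shutter above 0.052 m), for 0.2 s.
2. the orange unit's key is pressed fully in with the fingertips and kept in (value of joint orange_unit_key above 0.0048 m and contact force between the fingers and orange_unit above 1 N), for 0.9 s.
At the end, for the whole second after the job is handed in: the orange unit's shutter is closed again (within 4 mm), its key is up (within 1 mm), and the unit stands flat and still within 30 mm of where it was (value of joint orange_unit_shutter below 0.004 m and value of joint orange_unit_key below 0.001 m and angle between orange_unit's own z axis and vertical below 0.05 rad and height (world z) of orange_unit below 0.005 m and distance of orange_unit from where it was at the start of the episode below 0.03 m and linear speed of orange_unit below 0.01 m/s); the robot touches nothing.
It fails at once if the orange unit is lifted, tipped or shoved away (height (world z) of orange_unit above 0.01 m or angle between orange_unit's own z axis and vertical above 0.1 rad or distance of orange_unit from where it was at the start of the episode above 0.04 m).
It fails at once if the blue unit is moved or operated (distance of blue_unit from where it was at the start of the episode above 0.012 m or value of joint blue_unit_key above 0.003 m or value of joint blue_unit_shutter above 0.022 m).
It fails at once if a bystander is disturbed or lifted (distance of any of brass_bush, battery_1, pin_gauge_10, screwdriver_yellow, ring_gauge, v_block, oil_bottle from where it was at the start of the episode above 0.015 m).
It also fails if it takes over 54 s, if anything falls off the work surface, if the arm or the gripper's body presses on something with over 40 N, if the wrist force passes 120 N, or if a joint passes its speed limit or range.

### The arm

A 6-joint arm with a two-finger parallel gripper is mounted at the origin on a cart in front of the work surface, level with it; the furniture and walls round the work are solid. World frame = base frame: x ahead of the robot, y to its left, z up, the work surface at z = 0. Lengths are in mm, angles in rad, forces in N, time in s.
With the tool pointing down it reaches from about 350 to 850 mm from the base axis. Payload 8.1 kg.
Tool frame: the origin (TCP) lies at the very end of the fingers, on their centre line; the grasp point (between the pads) lies 19 mm behind it; z points along the fingers, y is the line along which they close (so a half turn about z gives the same grasp; the last joint's range is limited). The gripper opens to 85 mm and grips with 20 to 120 N. Pads are 22 mm wide; open, the fingers measure 114 mm over their backs; the gripper's body (76 mm by 85 mm) begins 54 mm behind the grasp point. The pads swing forward as they close: fully open they stand 13 mm farther back than shut.
Start: joints at [-1.223, 0.13, 1.488, -0, 1.523, -0.085], TCP at [251.668, -544.673, 231.292] pointing down, gripper open.
Joint ranges: [-2.96, 2.96], [-0.89, 2.26], [0.02, 2.5], [-1.34, 4.48], [0, 2.73], [-2.66, 2.66]. Speed limits (rad/s): [2.39, 2.39, 2.79, 3.14, 3.14, 3.14].

### API

Orientations are given as a rotation vector (axis times angle).
In Python, from plant import ctrl gives the robot as it stands.
- The arm moves only by the tool nudge_tcp, called after "Emit:" by a JSON object that holds its "op" and its "data". Schema: {"type":"object","properties":{"moves":{"type":"array","items":{"type":"array","items":{"type":"array","items":{"type":"number"},"minItems":5,"maxItems":5},"minItems":1,"maxItems":12},"minItems":1,"maxItems":1},"squeeze":{"type":"number"},"only":{"type":"string"},"quiet":{"type":"boolean"},"lines":{"type":"string"}},"required":["moves"],"additionalProperties":false}. moves is a list that holds a single list of rows (three levels of brackets), with 1 to 12 rows, each of 5 numbers: the finger opening in mm, then dx, dy, dz in units of 20 mm, then a turn about the tool's z in units of 0.1 rad; each row is the pose to reach, as a shift and turn from the pose commanded when the call began, along the tool's axes at that moment; what a row does not reach only later rows make up. A row lasts 1/10 s, in which the tool goes at most 50 mm and 0.15 rad, less where a joint would pass 70% of its speed; a pose out of reach is approached as far as the arm can. The fingers move at their own pace and stop on an object; squeeze is the grip in N (left out, the last holds). Time passes only in rows, so rows that do not move let the fingers close. The tool returns the time, the measured TCP pose, the force, the opening and the grip force at its end. only (a regular expression) keeps the lines of the reply that match it, lines (a string "A,B") keeps lines A to B, and quiet returns only ok. Input that does not fit is refused with a message, and nothing moves.
- ctrl.sense(): the state, without advancing time (a new reading comes with each control period).
- ctrl.camera(name): name is "scene" or "top" or "wrist"; returns a dict with "color" (480x640x3 uint8, red, green, blue), "camera_matrix" (3x3 intrinsics, pixels), "pose" (4x4, takes a point from camera to world coordinates). Camera axes: x right, y up, looking along -z (the intrinsics and any distortion apply to the point x, -y, -z); pixel columns grow to the right and rows downward; lengths in mm; the calibration is good to about 2 mm. A picture is of the moment at which its call begins. There is no depth.
- ctrl.job_done(): hands the job in; it is judged then, once.
The state is a dict: "t": time; "joint_pos": joint angles; "qd": joint speeds; "joint_torque": joint torques, N m; "ee_pos": TCP position; "tcp_rot": TCP orientation; "contact_force": force on the tool from outside, world axes, zero at the start; "torque": the same for the moment, N m; "gripper_width": finger opening in mm; "gripper_force": force on a finger pad.
Only numpy, scipy, OpenCV 4.12 (cv2) and the standard library are available. Lean on these libraries where they do the work, as an engineer would, in place of code of your own. Each camera call takes 0.05 s, during which the arm holds its last target. There are 200 camera calls.

## Working session

There is one attempt and no reset: what is moved stays moved. The work goes in short steps, Python scripts to look and compute and a tool call to move; the robot and the scene stay as the last step left them, time stands still between calls to the robot, and variables do not carry over. Pictures are saved under pics/ and viewed, at most 12 in all, crops included, and the job is handed in when it is done.

```bash
ls; mkdir -p pics; python3 - <<'E'
from plant import ctrl
import cv2,numpy as np
s=ctrl.sense(); print(s['t'],s['ee_pos'],s['tcp_rot'],s['gripper_width'],s['contact_force'])
for n in ['scene','top']:
    c=ctrl.camera(n); cv2.imwrite(f'pics/{n}0.png',c['color'][:,:,::-1]); np.savez(f'pics/{n}0.npz',**c); print(n,c.keys(),c['camera_matrix'].tolist(),np.round(c['pose'],3).tolist())
E
```

```text
pics
plant.py
0.0 [ 251.48008571 -544.11455679  230.21513239] [-3.06644824e+00 -6.74160401e-01  3.74904148e-04] 85.58732496454759 [ 0.59617334 -0.40977125  0.23291397]
scene dict_keys(['color', 'camera_matrix', 'pose']) [[472.5212960015704, 0.0, 323.63724019064483], [0.0, 472.5212960015704, 237.13002496304546], [0.0, 0.0, 1.0]] [[-0.741, 0.271, -0.614, -147.259], [-0.671, -0.275, 0.689, 814.345], [0.018, 0.922, 0.386, 541.481], [0.0, 0.0, 0.0, 1.0]]
top dict_keys(['color', 'camera_matrix', 'pose']) [[503.68729882939954, 0.0, 319.82041332249474], [0.0, 503.68729882939954, 234.79504997922206], [0.0, 0.0, 1.0]] [[0.028, 0.995, -0.096, 440.853], [-1.0, 0.029, 0.003, 36.746], [0.005, 0.096, 0.995, 1498.709], [0.0, 0.0, 0.0, 1.0]]
```

View pics/scene0.png

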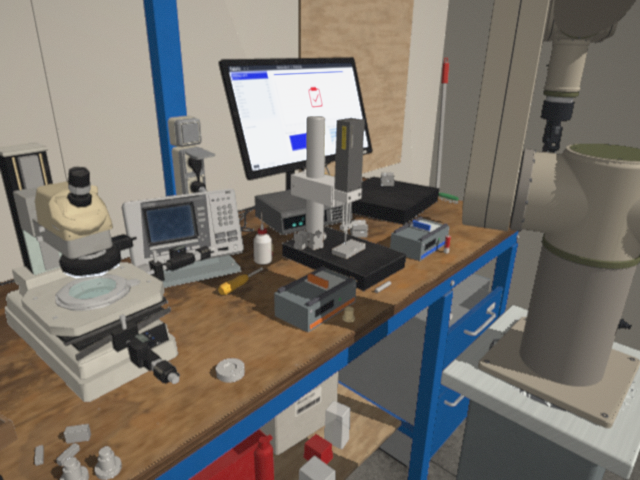

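View pics/top0.png

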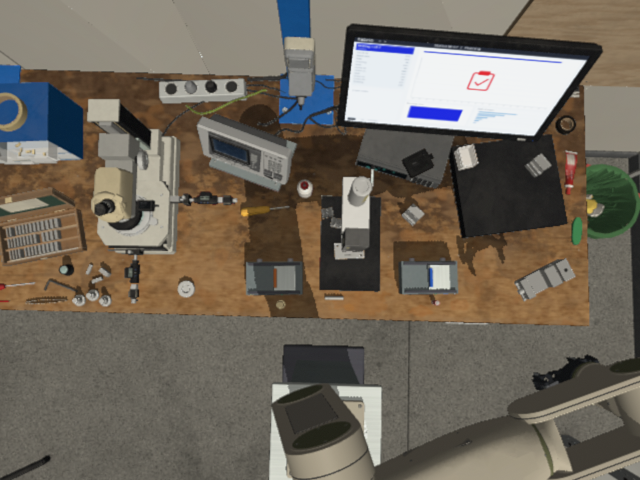

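The orange unit is at about (274,278) in the top view and (315,300) in the scene view. The blue unit is at (428,277), and a comparator stand lies between them at (350,240). Next I'll enlarge both views.

```bash
python3 - <<'E'
import cv2,numpy as np
t=cv2.imread('pics/top0.png')[250:315,230:330]; s=cv2.imread('pics/scene0.png')[260:335,260:370]
a=cv2.resize(t,None,fx=5,fy=5,interpolation=cv2.INTER_CUBIC);b=cv2.resize(s,None,fx=3,fy=3,interpolation=cv2.INTER_CUBIC)
o=np.zeros((600,500,3),np.uint8);o[:325]=a;o[330:555,:330]=b
cv2.imwrite('pics/crop0.png',o)
E
```

```text
(no output)
```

View pics/crop0.png

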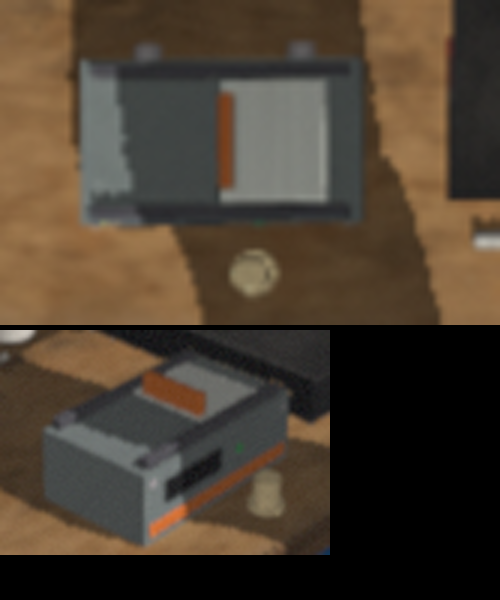

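The top crop shows the housing corners at crop pixels (80,58), (362,58), (362,222) and (82,222), and the rib spans 218–234 × 93–188. The bush is at (254,273). In the scene crop the rib's top edge runs from (145,373) to (205,392).

```bash
cat > geo.py <<'E'
import numpy as np
def ray(c,uv):
    K=c['camera_matrix'];P=c['pose'];d=np.linalg.solve(K,[uv[0],uv[1],1.]);d=np.array([d[0],-d[1],-d[2]])
    return P[:3,3],P[:3,:3]@d
def atz(c,uv,z):
    o,d=ray(c,uv);return o+d*(z-o[2])/d[2]
def tri(obs):
    A=np.zeros((3,3));b=np.zeros(3)
    for c,uv in obs:
        o,d=ray(c,uv);d=d/np.linalg.norm(d);M=np.eye(3)-np.outer(d,d);A+=M;b+=M@o
    return np.linalg.solve(A,b)
E
python3 - <<'E'
import numpy as np
from geo import *
T=dict(np.load('pics/top0.npz'));S=dict(np.load('pics/scene0.npz'))
t=lambda u,v:((u+.5)/5-.5+230,(v+.5)/5-.5+250)
s=lambda u,v:((u+.5)/3-.5+260,(v-330+.5)/3-.5+260)
np.set_printoptions(precision=1,suppress=True)
for p in [(80,58),(362,58),(362,222),(82,222)]: print('corner',atz(T,t(*p),55))
for p in [(218,93),(218,188),(234,188),(234,93),(226,140)]: print('rib',atz(T,t(*p),75))
print('plate -y',atz(T,t(328,140),58)); print('bush',atz(T,t(254,265),24))
print('stand',atz(T,(320,290),40),atz(T,(348,250),200))
print('rib scene',atz(S,s(145,373),75),atz(S,s(205,392),75))
print('tri rib +x +y',tri([(T,t(220,93)),(S,s(145,373))]),'-x',tri([(T,t(220,188)),(S,s(205,392))]))
print('corner tri front +y',tri([(T,t(82,222)),(S,s(147,474))]))
for p,w in [((45,430),0),((147,474),0)]: print(atz(S,s(*p),55))
E
```

```text
corner [498.6 243.1  55. ]
corner [503.2  81.8  55. ]
corner [409.9  78.8  55. ]
corner [405.4 238.1  55. ]
rib [480.3 161.7  75. ]
rib [427.1 159.7  75. ]
rib [427.3 150.7  75. ]
rib [480.6 152.7  75. ]
rib [454.  156.2  75. ]
plate -y [455.8  99.6  58. ]
bush [382.7 141.6  24. ]
stand [422.5  27.8  40. ] [529.2 -40.6 200. ]
rib scene [480.4 158.2  75. ] [430.2 149.9  75. ]
tri rib +x +y [479.7 160.   76. ] -x [425.9 157.2  79.5]
corner tri front +y [404.6 236.9  57.5]
[497.3 240.   55. ]
[406.4 233.1  55. ]
```
Unit centre (454.3, 160.4), yaw: +y side edge vector (80,58)->(82,222): from front to back: (93.2,5)→ x-axis direction yaw 0.05?; -y edge: (93.3,3.0)-> 0.03. front edge y-direction: (405.4,238.1)-(409.9,78.8) = (-4.5,159.3) -> yaw 0.028. Yaw ≈ 0.03. Rib at y=156: rib closed at unit y = -35+26=-9; now rib at world y 156.2 → local = -4.2ish → shutter ~5 mm open.

The rows are not in the units I measure in: shifts go in units of 20 mm and turns go in units of 0.1 rad. I convert before sending: 366 mm is 18.3, 260 mm is 13, 0.4 rad is 4.

Emit:
{"op": "nudge_tcp", "data": {"moves": [[[0, 2, -2, -0.5, 1], [0, 4, -4, -1, 2], [0, 5.75, -6.25, -1.5, 3], [0, 7.25, -8.25, -1.5, 4], [0, 8.5, -10, -1.5, 4], [0, 9.8, -11.65, -1.5, 4], [0, 11.5, -13.75, -1.5, 4], [0, 13, -15.75, -1.5, 4], [0, 14.5, -17.75, -1.5, 4], [0, 15.75, -20, -1.5, 4], [0, 17, -22.25, -1.5, 4], [0, 18.3, -24.5, -1.5, 4]]], "squeeze": 30}}

```text
t: 1.3
ee_pos: [376.5, 39.4, 261.2]
tcp_rot: [3.141, 0.051, 0.001]
contact_force: [1.0, -0.3, -0.3]
gripper_width: -0.3
gripper_force: 0.0
```

```bash
python3 - <<'E'
from plant import ctrl
import cv2,numpy as np
from scipy.spatial.transform import Rotation as R
s=ctrl.sense(); print(s['t'],s['ee_pos'],R.from_rotvec(s['tcp_rot']).as_matrix().round(3).tolist(),s['joint_pos'],s['contact_force'],s['gripper_width'])
E
```

```text
1.3 [376.48121855  39.41314477 261.17489527] [[0.999, 0.033, 0.0], [0.033, -0.999, -0.0], [0.0, 0.0, -1.0]] [-3.13108232e-02 -5.14810157e-01  1.99879106e+00 -5.54770094e-05
  1.65722935e+00  1.50690088e+00] [ 0.98464775 -0.32979984 -0.25412145] -0.303825182574541
```

Emit:
{"op": "nudge_tcp", "data": {"moves": [[[0, 1.25, -2, 0, 0], [0, 2.5, -3.75, 0, 0], [0, 2.5, -5.5, 0, 0], [0, 2.5, -5.5, 0, 0]]]}}

```text
t: 1.7
ee_pos: [422.7, 152.6, 260.5]
tcp_rot: [-3.14, -0.058, 0.003]
contact_force: [-0.6, -0.9, -0.2]
gripper_width: -0.0
gripper_force: 0.0
```

```bash
cat > look.py <<'E'
import sys,cv2,numpy as np
from plant import ctrl
n=sys.argv[1]; c=ctrl.camera('wrist'); np.savez(f'pics/{n}.npz',**c); cv2.imwrite(f'pics/{n}.png',c['color'][:,:,::-1])
s=ctrl.sense(); print(s['t'],s['ee_pos'].round(1),c['camera_matrix'].round(1).tolist(),c['pose'].round(3).tolist())
E
python3 look.py w1
```

```text
1.75 [422.8 150.7 260.6] [[382.6, 0.0, 322.9], [0.0, 382.6, 240.6], [0.0, 0.0, 1.0]] [[0.037, 0.96, 0.276, 493.845], [-0.999, 0.036, 0.01, 154.861], [-0.0, -0.276, 0.961, 402.741], [0.0, 0.0, 0.0, 1.0]]
```

View pics/w1.png

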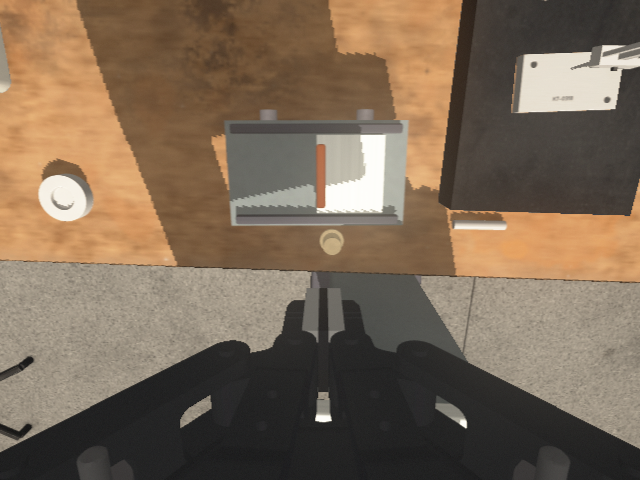

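The wrist view shows the housing's top corners at about (225,121), (408,121), (405,222) and (232,225). The rib's top spans u 317–325, v 144–207, and the bush is at (332,241).

```bash
python3 - <<'E'
import cv2
t=cv2.imread('pics/w1.png')[100:250,215:415]
cv2.imwrite('pics/crop1.png',cv2.resize(t,None,fx=4,fy=4,interpolation=cv2.INTER_CUBIC))
E
```

```text
(no output)
```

View pics/crop1.png

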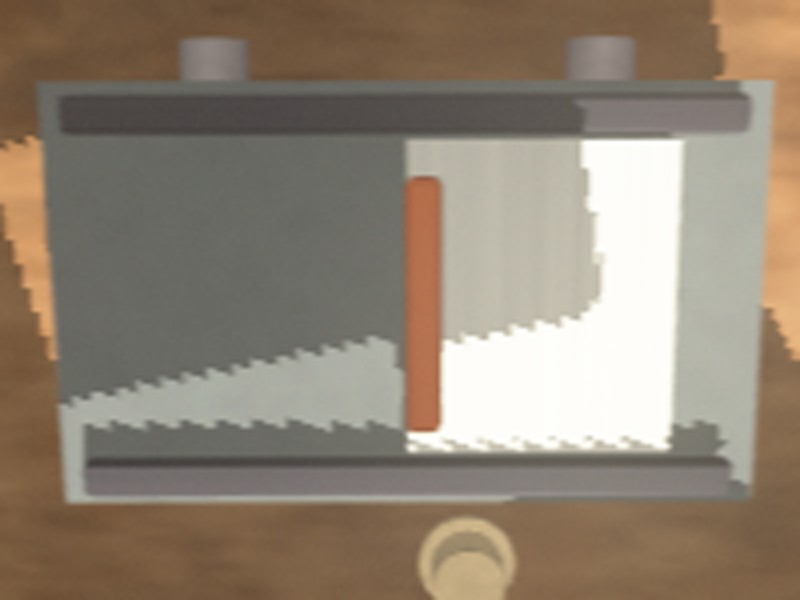

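In the 4x crop (origin 215,100) the housing corners are (38,83), (775,80), (750,497) and (66,502). The rib's top spans u 405–441, v 178–431, and the plate's -y edge is at u≈678.

```bash
cat > fit.py <<'E'
import numpy as np
from geo import *
from scipy.optimize import least_squares
np.set_printoptions(precision=2,suppress=True)
W=dict(np.load('pics/w1.npz'));T=dict(np.load('pics/top0.npz'))
w=lambda u,v:((u+.5)/4-.5+215,(v+.5)/4-.5+100)
t=lambda u,v:((u+.5)/5-.5+230,(v+.5)/5-.5+250)
L=np.array([[47,80],[47,-80],[-47,-80],[-47,80]])
cw=[w(*p) for p in [(38,83),(775,80),(750,497),(66,502)]]
ct=[t(*p) for p in [(80,58),(362,58),(362,222),(82,222)]]
def M(p): c,s=np.cos(p[2]),np.sin(p[2]);return np.array([[c,-s],[s,c]])
for n,cam,cs in [('W',W,cw),('T',T,ct)]:
    X=np.array([atz(cam,q,55)[:2] for q in cs])
    f=lambda p:(L@M(p).T+p[:2]-X).ravel()
    r=least_squares(f,[454,160,.03]);print(n,r.x,'res',r.fun)
    p=r.x
    rr=[w(423,178),w(423,431)] if n=='W' else [t(226,93),t(226,188)]
    loc=[(atz(cam,q,75)[:2]-p[:2])@M(p) for q in rr];print('rib local',loc,'shutter',np.mean(loc,0)[1]+9)
    pl=w(678,300) if n=='W' else t(328,140)
    q=(atz(cam,pl,58)[:2]-p[:2])@M(p);print('plate edge->shutter',q[1]+56+9)
    print('well',M(p)@[0,-35]+p[:2])
for i in range(4): print('tri',tri([(W,cw[i]),(T,ct[i])]))
E
python3 fit.py
```

```text
W [455.85 159.38   0.04] res [ 0.39  0.36  0.41  0.15 -0.69 -0.36 -0.12 -0.15]
rib local [array([26.94, -3.86]), array([-26.43,  -3.55])] shutter 5.293217645524236
plate edge->shutter 4.455744966277287
well [457.29 124.41]
T [454.3  160.45   0.03] res [ 0.09 -1.23  0.63  0.22 -0.03  0.16 -0.69  0.85]
rib local [array([26.02, -4.09]), array([-27.28,  -4.35])] shutter 4.78163994785484
plate edge->shutter 4.1005736961401595
well [455.42 125.47]
tri [499.49 246.26  33.22]
tri [504.37  81.67  56.89]
tri [410.93  78.01  51.47]
tri [405.33 238.15  53.13]
```

Scaled: 33 mm is 1.65, 25 mm is 1.25.

Emit:
{"op": "nudge_tcp", "data": {"moves": [[[0, 1.65, 1.25, 0, 0], [0, 1.65, 1.25, 2.25, 0], [0, 1.65, 1.25, 4.5, 0], [0, 1.65, 1.25, 6.75, 0], [0, 1.65, 1.25, 8.25, 0], [0, 1.65, 1.25, 8.75, 0], [0, 1.65, 1.25, 8.75, 0], [0, 1.65, 1.25, 8.75, 0]]]}}

```text
t: 2.55
ee_pos: [458.4, 124.9, 88.1]
tcp_rot: [-3.141, -0.051, -0.004]
contact_force: [0.7, 1.1, 1.2]
gripper_width: 0.2
gripper_force: 0.0
```

```bash
python3 look.py w2
```

```text
2.6 [458.9 125.1  88.7] [[382.6, 0.0, 322.9], [0.0, 382.6, 240.6], [0.0, 0.0, 1.0]] [[0.032, 0.962, 0.272, 528.899], [-0.999, 0.031, 0.009, 126.913], [0.001, -0.272, 0.962, 230.73], [0.0, 0.0, 0.0, 1.0]]
```

View pics/w2.png

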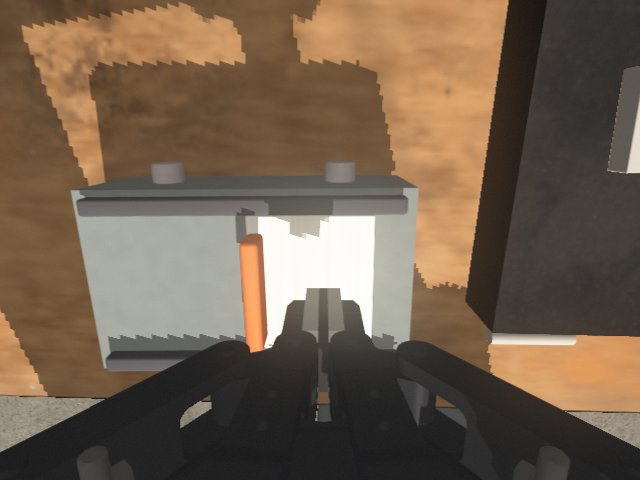

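The closed fingertips at (323,290) stand over the plate, and the rib is to their left at u≈252. Next I'll go down and push it open.

Scaled: -55 mm is -2.75, 21 mm is 1.05.

Emit:
{"op": "nudge_tcp", "data": {"moves": [[[0, 0, 0, 0.4, 0], [0, 0, 0, 0.75, 0], [0, 0, 0, 1.05, 0], [0, 0, 0, 1.05, 0], [0, 0, -0.4, 1.05, 0], [0, 0, -0.8, 1.05, 0], [0, 0, -1.2, 1.05, 0], [0, 0, -1.6, 1.05, 0], [0, 0, -2, 1.05, 0], [0, 0, -2.4, 1.05, 0], [0, 0, -2.75, 1.05, 0], [0, 0, -3, 1.05, 0]]]}}

```text
t: 3.8
ee_pos: [455.1, 185.8, 65.4]
tcp_rot: [-3.141, -0.052, 0.0]
contact_force: [-1.0, -1.7, 0.2]
gripper_width: 0.2
gripper_force: 1.0
```

Emit:
{"op": "nudge_tcp", "data": {"moves": [[[0, 0, -0.15, 0, 0], [0, 0, -0.25, 0, 0], [0, 0, -0.35, 0, 0], [0, 0, -0.35, 0, 0]]]}}

```text
t: 4.2
ee_pos: [455.0, 192.2, 65.3]
tcp_rot: [-3.141, -0.051, -0.0]
contact_force: [-0.4, -0.6, 0.0]
gripper_width: -0.1
gripper_force: 0.2
```

```bash
python3 look.py w3; python3 -c "
from plant import ctrl
for n in range(1): print(ctrl.sense()['contact_force'])"
```

```text
4.25 [455.  192.2  65.3] [[382.6, 0.0, 322.9], [0.0, 382.6, 240.6], [0.0, 0.0, 1.0]] [[0.033, 0.961, 0.274, 525.818], [-0.999, 0.031, 0.01, 194.323], [0.001, -0.274, 0.962, 207.745], [0.0, 0.0, 0.0, 1.0]]
[-0.28015334 -0.59185239  0.02768188]
```

View pics/w3.png

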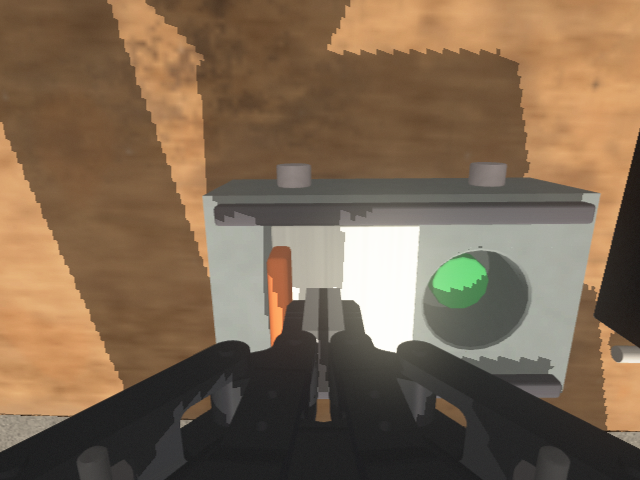

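The shutter has moved. The rib is at (280,247), the plate's -y edge at u≈419, and the well mouth spans u 424–530, v 250–348, with the green key visible. Next I'll compute the joint position.

```bash
python3 - <<'E'
import numpy as np
from geo import *
np.set_printoptions(precision=1,suppress=True)
W=dict(np.load('pics/w3.npz'))
a=.036;R=np.array([[np.cos(a),-np.sin(a)],[np.sin(a),np.cos(a)]]);o=np.array([455.3,159.8])
for n,uv,z in [('well',(477,299),55),('well -y',(530,299),55),('well +y',(424,299),55),('well +x',(480,249.5),55),('well -x',(474,349),55),('plate edge',(419,300),58),('plate edge back',(418.5,228),58),('rib back +y',(269,249),75),('rib back -y',(291,249),75),('corner back +y',(205,196),55),('corner back -y',(598,193),55),('corner front -y',(561,397),55)]:
    p=atz(W,uv,z)[:2];print(n,p,'local',(p-o)@R)
E
```

```text
well [458.1 125.1] local [  1.5 -34.8]
well -y [458.8 102.1] local [  1.4 -57.8]
well +y [457.3 148.1] local [  1.6 -11.8]
well +x [480.5 127. ] local [ 24.  -33.7]
well -x [433.5 122.9] local [-23.1 -36.1]
plate edge [458.1 151.1] local [ 2.5 -8.8]
plate edge back [489.6 154.5] local [34.1 -6.6]
rib back +y [484.1 212.5] local [30.7 51.6]
rib back -y [484.4 204.5] local [30.7 43.6]
corner back +y [499.3 240.8] local [46.9 79.3]
corner back -y [505.7  83.1] local [ 47.6 -78.4]
corner front -y [409.4  78.4] local [-48.8 -79.7]
```

Scaled: 67 mm is 3.35, 40 mm is 2.

Emit:
{"op": "nudge_tcp", "data": {"moves": [[[0, 0, 0.2, -0.4, 0], [0, 0, 0.3, -0.9, 0], [0, 0, 1, -0.9, 0], [0, 0, 2, -0.9, 0], [0, 0, 3, -0.9, 0], [0, 0, 3.35, -0.9, 0], [0, 0, 3.35, -0.9, 0], [0, 0, 3.35, -0.9, 0]]]}}

```text
t: 5.05
ee_pos: [457.3, 125.2, 83.5]
tcp_rot: [-3.141, -0.05, -0.001]
contact_force: [0.3, 1.0, 0.4]
gripper_width: 0.0
gripper_force: 0.0
```

```bash
python3 look.py w4
```

```text
5.1 [457.2 125.4  83.4] [[382.6, 0.0, 322.9], [0.0, 382.6, 240.6], [0.0, 0.0, 1.0]] [[0.032, 0.961, 0.274, 528.098], [-0.999, 0.03, 0.009, 127.186], [0.0, -0.274, 0.962, 225.932], [0.0, 0.0, 0.0, 1.0]]
```

View pics/w4.png

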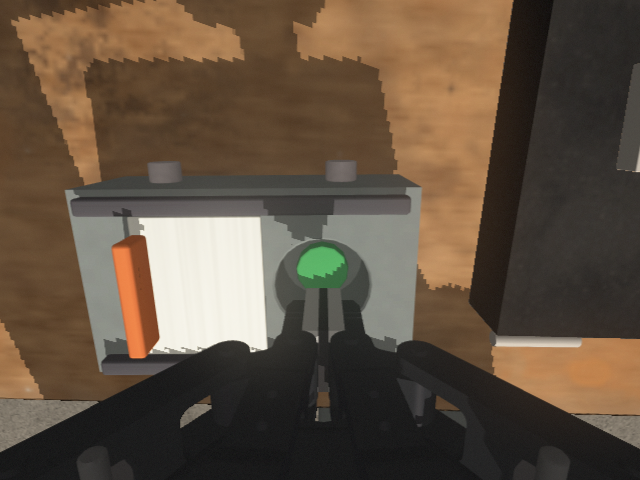

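The shutter stayed open, with the rib at u≈136. The well mouth spans u 275–370 and is centred under the fingertips at u 323. Now I'll descend and press.

Scaled: 54 mm is 2.7, 53 mm is 2.65.

Emit:
{"op": "nudge_tcp", "data": {"moves": [[[0, 0, 0, 0.5, 0], [0, 0, 0, 1, 0], [0, 0, 0, 1.5, 0], [0, 0, 0, 1.9, 0], [0, 0, 0, 2.15, 0], [0, 0, 0, 2.3, 0], [0, 0, 0, 2.45, 0], [0, 0, 0, 2.55, 0], [0, 0, 0, 2.65, 0], [0, 0, 0, 2.7, 0], [0, 0, 0, 2.7, 0]]]}}

```text
t: 6.2
ee_pos: [457.2, 125.1, 29.5]
tcp_rot: [-3.141, -0.052, -0.0]
contact_force: [-3.4, -0.3, 4.6]
gripper_width: 0.1
gripper_force: 2.1
```

Emit:
{"op": "nudge_tcp", "data": {"moves": [[[0, 0, 0, 0.05, 0], [0, 0, 0, 0.075, 0], [0, 0, 0, 0.075, 0], [0, 0, 0, 0.075, 0], [0, 0, 0, 0.075, 0], [0, 0, 0, 0.075, 0], [0, 0, 0, 0.075, 0], [0, 0, 0, 0.075, 0], [0, 0, 0, 0.075, 0], [0, 0, 0, 0.075, 0], [0, 0, 0, 0.075, 0], [0, 0, 0, 0.075, 0]]]}}

```text
t: 7.4
ee_pos: [457.3, 125.2, 28.8]
tcp_rot: [3.141, 0.052, 0.0]
contact_force: [-7.3, -1.2, 14.6]
gripper_width: 0.2
gripper_force: 7.2
```

Emit:
{"op": "nudge_tcp", "data": {"moves": [[[0, 0, 0, 0.025, 0], [0, 0, 0, 0.025, 0], [0, 0, 0, 0.025, 0], [0, 0, 0, 0.025, 0]]]}}

```text
t: 7.8
ee_pos: [457.4, 125.2, 28.7]
tcp_rot: [3.141, 0.052, 0.0]
contact_force: [-10.3, -0.7, 19.7]
gripper_width: -0.1
gripper_force: 9.6
```

Scaled: -0.3 mm is -0.015.

Emit:
{"op": "nudge_tcp", "data": {"moves": [[[0, 0, 0, -0.015, 0], [0, 0, 0, -0.015, 0], [0, 0, 0, -0.015, 0], [0, 0, 0, -0.015, 0], [0, 0, 0, -0.015, 0], [0, 0, 0, -0.015, 0], [0, 0, 0, -0.015, 0], [0, 0, 0, -0.015, 0], [0, 0, 0, -0.015, 0]]]}}

```text
t: 8.7
ee_pos: [457.3, 125.2, 28.8]
tcp_rot: [3.141, 0.052, 0.0]
contact_force: [-8.9, -1.2, 15.3]
gripper_width: -0.2
gripper_force: 8.1
```

Emit:
{"op": "nudge_tcp", "data": {"moves": [[[0, 0, 0, -0.25, 0], [0, 0, 0, -0.75, 0], [0, 0, 0, -1.4, 0], [0, 0, 0, -2.1, 0], [0, 0, 0, -3, 0], [0, 0, 0, -3.6, 0], [0, 0, 0, -3.6, 0], [0, 0, 0, -3.6, 0]]]}}

```text
t: 9.5
ee_pos: [457.4, 125.1, 99.8]
tcp_rot: [-3.141, -0.051, -0.001]
contact_force: [-0.4, -0.1, -0.1]
gripper_width: 0.4
gripper_force: 0.0
```

```bash
python3 look.py w5; python3 - <<'E'
import cv2
a=cv2.imread('pics/w5.png'); cv2.imwrite('pics/w5.png',a[100:420])
E
```

```text
9.55 [456.8 125.1  99.1] [[382.6, 0.0, 322.9], [0.0, 382.6, 240.6], [0.0, 0.0, 1.0]] [[0.033, 0.961, 0.273, 528.108], [-0.999, 0.031, 0.01, 127.254], [0.001, -0.274, 0.962, 242.333], [0.0, 0.0, 0.0, 1.0]]
```

View pics/w5.png

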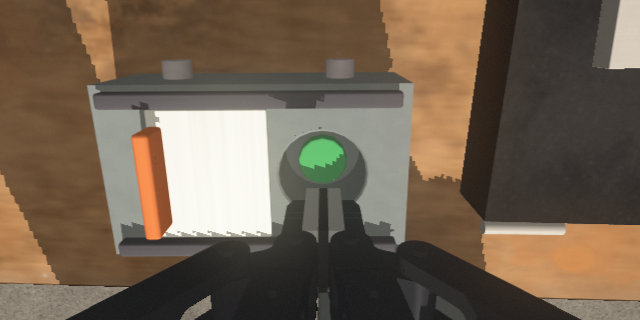

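The key is up, the shutter is still open with the rib at u≈150, and the unit is in place. Next I'll go round to the rib's +y side and push it closed.

Scaled: -108 mm is -5.4, -65 mm is -3.25.

Emit:
{"op": "nudge_tcp", "data": {"moves": [[[0, 0, -1.5, 0, 0], [0, 0, -3.25, 0, 0], [0, 0, -4.75, 0, 0], [0, 0, -5.4, 0, 0], [0, 0, -5.4, 0, 0], [0, 0, -5.4, 0.6, 0], [0, 0, -5.4, 1.25, 0], [0, 0, -5.4, 1.7, 0], [0, 0, -5.4, 1.7, 0], [0, 0, -5.4, 1.7, 0]]]}}

```text
t: 10.55
ee_pos: [453.3, 232.4, 65.0]
tcp_rot: [3.141, 0.05, -0.002]
contact_force: [0.4, 0.0, 0.4]
gripper_width: 0.2
gripper_force: 0.0
```

Scaled: 62 mm is 3.1, 60 mm is 3.

Emit:
{"op": "nudge_tcp", "data": {"moves": [[[0, 0, 0.3, 0, 0], [0, 0, 0.6, 0, 0], [0, 0, 0.9, 0, 0], [0, 0, 1.2, 0, 0], [0, 0, 1.5, 0, 0], [0, 0, 1.8, 0, 0], [0, 0, 2.1, 0, 0], [0, 0, 2.4, 0, 0], [0, 0, 2.7, 0, 0], [0, 0, 3, 0, 0], [0, 0, 3.1, 0, 0], [0, 0, 3.1, 0, 0]]]}}

```text
t: 11.75
ee_pos: [455.3, 170.6, 65.4]
tcp_rot: [3.141, 0.051, -0.001]
contact_force: [-1.0, 0.3, -0.5]
gripper_width: -0.0
gripper_force: 0.0
```

Scaled: 2 mm is 0.1, 1 mm is 0.05.

Emit:
{"op": "nudge_tcp", "data": {"moves": [[[0, 0, 0.05, 0, 0], [0, 0, 0.1, 0, 0], [0, 0, 0.1, 0, 0]]]}}

```text
t: 12.05
ee_pos: [455.3, 169.1, 65.3]
tcp_rot: [3.141, 0.052, -0.001]
contact_force: [-0.1, 0.2, 0.2]
gripper_width: -0.0
gripper_force: 0.5
```

```bash
python3 look.py w6
```

```text
12.1 [455.3 169.1  65.3] [[382.6, 0.0, 322.9], [0.0, 382.6, 240.6], [0.0, 0.0, 1.0]] [[0.033, 0.961, 0.275, 526.286], [-0.999, 0.031, 0.01, 171.261], [0.001, -0.275, 0.961, 207.681], [0.0, 0.0, 0.0, 1.0]]
```

Emit:
{"op": "nudge_tcp", "data": {"moves": [[[0, 0, 0.05, 0, 0], [0, 0, 0.1, 0, 0], [0, 0, 0.1, 0, 0]]]}}

```text
t: 12.4
ee_pos: [455.4, 168.0, 65.4]
tcp_rot: [-3.139, -0.052, 0.001]
contact_force: [-0.6, 6.6, -1.1]
gripper_width: -0.0
gripper_force: 3.0
```

Emit:
{"op": "nudge_tcp", "data": {"moves": [[[0, 0, 0.05, 0, 0], [0, 0, 0.05, 0, 0]]]}}

```text
t: 12.6
ee_pos: [455.4, 167.8, 65.5]
tcp_rot: [-3.138, -0.052, 0.001]
contact_force: [-0.9, 11.1, -2.4]
gripper_width: 0.4
gripper_force: 4.8
```

```bash
python3 look.py w7
```

```text
12.65 [455.4 167.8  65.5] [[382.6, 0.0, 322.9], [0.0, 382.6, 240.6], [0.0, 0.0, 1.0]] [[0.033, 0.961, 0.275, 526.326], [-0.999, 0.032, 0.007, 169.509], [-0.002, -0.275, 0.961, 207.889], [0.0, 0.0, 0.0, 1.0]]
```

View pics/w7.png

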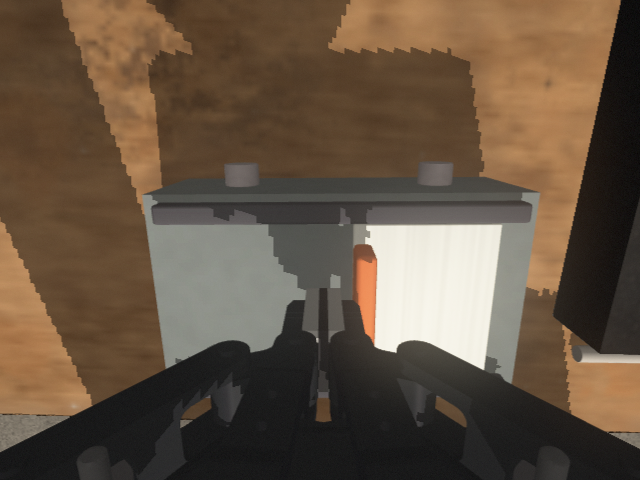

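The well is covered, with the rib at u 354–377 and the plate edge at u≈503. The contact force has risen to 11 N, so the shutter is at its stop. Next I'll back off, lift and verify.

Scaled: -4 mm is -0.2, -190 mm is -9.5.

Emit:
{"op": "nudge_tcp", "data": {"moves": [[[0, 0, -0.2, 0, 0], [0, 0, -0.4, 0, 0], [0, 0, -0.4, -1, 0], [0, 0, -0.4, -2.5, 0], [0, 0, -0.4, -4.5, 0], [0, -1.5, -0.4, -6.75, 0], [0, -2, -0.4, -9, 0], [0, -2, -0.4, -9.5, 0], [0, -2, -0.4, -9.5, 0], [0, -2, -0.4, -9.5, 0]]]}}

```text
t: 13.65
ee_pos: [415.4, 172.6, 254.4]
tcp_rot: [3.141, 0.051, -0.002]
contact_force: [0.3, -0.4, -1.2]
gripper_width: -0.1
gripper_force: 0.0
```

```bash
python3 look.py w8; python3 - <<'E'
import cv2
t=cv2.imread('pics/w8.png')[100:250,200:400]
cv2.imwrite('pics/crop8.png',cv2.resize(t,None,fx=4,fy=4,interpolation=cv2.INTER_CUBIC))
E
```

```text
13.7 [414.9 172.4 253.5] [[382.6, 0.0, 322.9], [0.0, 382.6, 240.6], [0.0, 0.0, 1.0]] [[0.032, 0.961, 0.275, 486.369], [-0.999, 0.031, 0.01, 174.769], [0.001, -0.276, 0.961, 396.79], [0.0, 0.0, 0.0, 1.0]]
```

View pics/crop8.png

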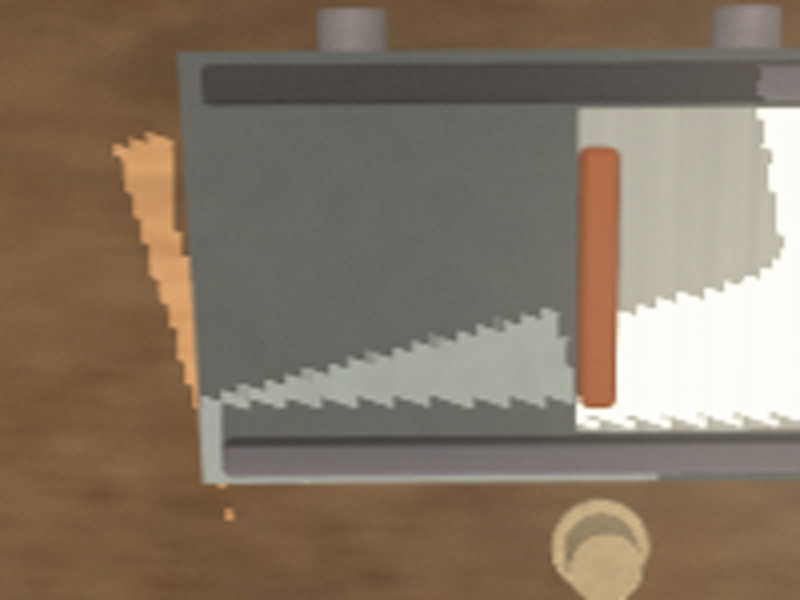

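In this 4x crop (origin 200,100) the rib's top is centred at u≈599, v 148–407. The housing's +y corners are at (180,53) and (203,483), and the bush is untouched at (600,545).

```bash
python3 - <<'E'
import numpy as np
from geo import *
W=dict(np.load('pics/w8.npz'));w=lambda u,v:((u+.5)/4-.5+200,(v+.5)/4-.5+100)
A=atz(W,w(180,53),55)[:2];B=atz(W,w(203,483),55)[:2];x=(A-B)/np.linalg.norm(A-B);y=np.array([-x[1],x[0]])
print(A,B,'centre',(A+B)/2-80*y)
for p in [(599,148),(599,407)]: print('rib local y',(atz(W,w(*p),75)[:2]-(A+B)/2)@y+80)
print('plate end',(atz(W,w(577,250),58)[:2]-(A+B)/2)@y+80,'closed: rib -9, plate end -5')
E
```

```text
[498.94403929 241.09594176] [405.57404091 238.06758395] centre [454.85239236 159.62380812]
rib local y -7.845150916773605
rib local y -8.859904158381198
plate end -4.6279888195563075 closed: rib -9, plate end -5
```

```bash
python3 -c "
from plant import ctrl
print(ctrl.job_done())"
```

```text
the job is handed in; nothing more can be done
None
```

The job is handed in: I pushed the orange unit's shutter open to about 57 mm, held its key fully in for over a second and let it come up, then closed the shutter to its stop (about 0.5 mm by camera), with the unit still in place and the blue unit and bystanders never approached.

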